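Clear the case lid, draw its spring catch off the ball stud and hold the lid up

ROBOT

A 6-joint arm with a two-finger parallel gripper is mounted at the origin on the work surface. World frame = base frame: x ahead of the robot, y to its left, z up, the work surface at z = 0. Lengths are in mm, angles in rad, forces in N, time in s.
With the tool pointing down it reaches from about 250 to 775 mm from the base axis. Payload 8.9 kg.
Tool frame: the origin (TCP) lies between the finger pads; the fingertips stand 8 mm ahead of it and the grasp point (between the pads) lies 11 mm behind it (r.tcp_to_tips is the distance from the TCP to the fingertips, in mm); z points along the fingers, y is the line along which they close (so a half turn about z gives the same grasp; the last joint's range is limited). The gripper opens to 85 mm and grips with 20 to 120 N. Pads are 22 mm wide; open, the fingers measure 114 mm over their backs; the gripper's body (76 mm by 85 mm) begins 54 mm behind the grasp point. The pads swing forward as they close: fully open they stand 13 mm farther back than shut.
Start: joints at [-0.139, 0.291, -0.153, 1.127, 0, 1.431], TCP at [524.999, 0.004, 204.505] pointing down, gripper open.
Joint ranges: [-2.52, 2.52], [-0.91, 1.74], [-1.3, 1.37], [-1.96, 2.02], [-1.52, 1.47], [-3.14, 3.14]. Speed limits (rad/s): [2.22, 2.22, 2.79, 3.14, 3.14, 3.14].

INTERFACE

Orientations are given as [roll, pitch, yaw] about the fixed x, y, z axes, in that order (R = Rz(yaw) Ry(pitch) Rx(roll)).
In Python, from bench import r, eoat, kin, viewer, ticket, read_t, read_q, read_dq, read_tau, read_eef_pos, read_tool_rot, read_ft_force, read_ft_torque, read_opening, read_finger_force gives the robot as it stands. Calls block until the motion is done:
- r.move_pose(position, orientation): joint-space move of the TCP to a pose.
- r.line_to(position, speed=150, frame=None, force_limit=None): straight line of the TCP; frame=None keeps the orientation; speed is the mean speed in mm/s. With force_limit (N) it stops when the force on the tool has changed by that much, and returns True; else False.
- r.set_joints(angles): joint-space move.
- eoat.grip(opening, grasp_force=None): finger opening in mm; grasp_force is the grip in N (None keeps the last); returns when the fingers have stopped.
- r.dwell(seconds).
- kin.inverse_kinematics(position, orientation): joint angles nearest the present ones, or None.
- viewer.get_image(name): name is "scene" or "side" or "wrist"; returns a dict with "img" (384x512x3 uint8, red, green, blue), "fx", "fy", "cx", "cy" (pixels), "dist" ([k1, k2, p1, p2, k3] as OpenCV has them; the pictures are not rectified), "R" (3x3) and "t" (3): a world point X has camera coordinates R X + t. Camera axes: x right, y down, z forward; pixel columns grow to the right and rows downward; lengths in mm; the calibration is good to about 2 mm. A picture is of the moment at which its call begins. There is no depth.
A pose or a line that the arm cannot do raises r.Unreachable and nothing moves.
- ticket.finish_job(): hands the job in; it is judged then, once.
Readings, each from a call of its own:
- read_t(): time.
- read_q(): joint angles.
- read_dq(): joint speeds.
- read_tau(): joint torques, N m.
- read_eef_pos(): TCP position.
- read_tool_rot(): TCP orientation.
- read_ft_force(): force on the tool from outside, world axes, zero at the start.
- read_ft_torque(): the same for the moment, N m.
- read_opening(): finger opening in mm.
- read_finger_force(): force on a finger pad.
Only numpy, scipy, OpenCV 4.12 (cv2) and the standard library are available. Lean on these libraries where they do the work, as an engineer would, in place of code of your own. Each camera call takes 0.05 s, during which the arm holds its last target. There are 200 camera calls.

TASK

Clear the two round lens boxes off the lid of the instrument case: set the wide one down in the middle of the round metal dish and the small one centred on top of it, placing them rather than dropping them. Then pinch the upright tab of the case's spring catch, pull it sideways along the front of the case until the slide is clear of the ball stud, keep it pulled while you lift the lid by that same tab, and finish while still holding the lid up by the tab, its front edge at least 8 cm above where it rests when shut. Leave everything else on the desk where it is.

Things in the scene. Friction and masses are not known exactly. Their poses are not given: they have to be found in the camera images.
- case: Low sheet-metal instrument case fixed on the desk. Origin under its middle on the desk; x points from the front (latch side) to the hinge side, y along the front, z up. 200 mm (x) by 280 mm (y) by 88 mm high: body 62 mm, lid the upper 26 mm with a flat top. The catch sits before the front face (x = -100 mm), out to x = -140 mm; nothing of it but the tab stands above z = 84 mm.
- case_lid (a joint): Hinge angle of the case's lid: 0 shut, growing as the front edge rises (0.41 rad: front edge 80 mm up); stop at 1.3 rad. The lid weighs about 0.6 to 1 kg and has no stay: let go, it falls shut.
- catch (a joint): Travel of the spring slide catch along the case's front, in m: 0 at home (lid locked: the slide's narrow slot grips under the ball), growing towards the case's +y, stop at 0.018. The lid can rise only from about 0.014 on, with the ball in the slide's wide hole. Spring: 4.5 N homewards at 0, 9 N at 0.018; it does not stay drawn.
- tab: Upright black finger tab on the catch's slide, which rides on the lid: tab and lid rise together. 24 mm (x) by 10 mm (y) by 34 mm high, origin at its middle, axes as the case's while shut. At home and shut: x = -120, y = +28, z = 101 mm in the case's frame, its top 30 mm above the lid. Pinch it across y from above; as the lid rises it turns about y and may pivot between the fingers.
- ball (a point): Centre of the 15 mm steel ball on the stud that the catch grips, fixed to the case's body at x = -120, y = 0, z = 76 mm in the case's frame.
- hinge_line (a point): Point on the lid's hinge line, which runs along the case's y: x = +100, y = 0, z = 62 mm in the case's frame.
- lid_edge (a point): Middle of the lid's upper front edge (at x = -100, y = 0, z = 88 mm in the case's frame when the lid is shut).
- wide_box: The wider round lens box, grey plastic, 60 mm across, 18 mm high; origin at the middle of its underside, z up. At the start it lies flat on the case's lid.
- small_box: The smaller round lens box, grey plastic, 44 mm across, 18 mm high; origin at the middle of its underside, z up. At the start it lies flat on the case's lid.
- dish: Shallow round steel dish, loose on the desk, 160 mm across, rim 11 mm high; flat floor 124 mm across, 4 mm above the desk; origin at the middle of its underside.
- spray_bottle: Bystander: green spray bottle with a red trigger head, 68 mm across, 247 mm high; origin under its middle.
- pen_basket: Bystander: cream pen basket, 93 mm square, 105 mm high, with pens standing to about 140 mm; origin under its middle.
- charger: Bystander: black power brick, 105 x 48 x 30 mm; origin under its middle, x lengthwise.
- tape_roll: Bystander: roll of tape lying flat, 60 mm across with a 41 mm hole, 19 mm high; origin under its middle.
- marker: Bystander: marker pen lying on the desk, 130 mm long, 15 mm thick; origin under its middle, x lengthwise.
- mouse: Bystander: black computer mouse, 100 x 58 x 34 mm; origin under its middle, x lengthwise.

How it is judged (in metres and radians):
On the way, in this order (a step that is already met when the one before it is completed fails the run):
1. both lens boxes stand stacked and let go on the dish, wide one below, while the lid is still shut (horizontal distance between wide_box and dish below 0.012 m and z of wide_box in the frame of dish between 0.001 and 0.007 m and horizontal distance between small_box and wide_box below 0.01 m and z of small_box in the frame of wide_box between 0.015 and 0.021 m and angle between each of small_box, wide_box's own z axis and vertical below 0.1 rad and linear speed of each of small_box, wide_box below 0.03 m/s and contact force between the fingers and wide_box below 0.05 N and contact force between the fingers and small_box below 0.05 N and value of joint case_lid below 0.03 rad), for 0.2 s.
2. the catch is drawn sideways against its spring with the lid still shut (value of joint catch above 0.008 m and value of joint case_lid below 0.03 rad and contact force between the fingers and tab above 0.5 N), for 0.05 s.
At the end, for the whole second after the job is handed in: The wide lens box lies flat on the dish's floor within 12 mm of its middle, the small one flat on top within 10 mm of the wide one's middle, both still; the lid is up by at least 0.36 rad (front edge 70 mm up), still, and the fingers hold the catch's tab (at least 1 N) (horizontal distance between wide_box and dish below 0.012 m and z of wide_box in the frame of dish between 0.001 and 0.007 m and horizontal distance between small_box and wide_box below 0.01 m and z of small_box in the frame of wide_box between 0.015 and 0.021 m and angle between each of small_box, wide_box's own z axis and vertical below 0.1 rad and linear speed of each of small_box, wide_box below 0.03 m/s and value of joint case_lid above 0.36 rad and velocity of joint case_lid between -0.1 and 0.1 rad/s and contact force between the fingers and tab above 1 N); the arm keeps its last pose, push and grip.
It fails at once if another thing on the desk is shifted by more than 30 mm (distance of any of spray_bottle, pen_basket, charger, tape_roll, marker, mouse from where it was at the start of the episode above 0.03 m).
It fails at once if the dish is pushed more than 40 mm (distance of dish from where it was at the start of the episode above 0.04 m).
It fails at once if a lens box is dropped or thrown (moves faster than 0.45 m/s out of the fingers) ((linear speed of wide_box above 0.45 m/s and contact force between the fingers and wide_box below 0.02 N) or (linear speed of small_box above 0.45 m/s and contact force between the fingers and small_box below 0.02 N)).
It also fails if it takes over 72 s, if anything falls off the work surface, if the arm or the gripper's body presses on something with over 40 N, if the wrist force passes 120 N, or if a joint passes its speed limit or range.

## Working session

There is one attempt and no reset: what is moved stays moved. The work goes in short steps, each a Python script; the robot and the scene stay as the last script left them, time stands still between calls to the robot, and variables do not carry over. Pictures are saved under pics/ and viewed, at most 10 in all, crops included, and the job is handed in when it is done.

```bash
mkdir -p pics; ls; cat > h.py <<'E'
import numpy as np, cv2
from bench import *
def cam(n):
    d=viewer.get_image(n); d['K']=np.array([[d['fx'],0,d['cx']],[0,d['fy'],d['cy']],[0,0,1.]]); d['D']=np.array(d['dist'],float)
    d['R']=np.array(d['R']);d['t']=np.array(d['t']).ravel(); return d
def ray(d,uv):
    p=cv2.undistortPoints(np.array(uv,float).reshape(-1,1,2),d['K'],d['D']).reshape(-1,2)
    v=np.c_[p,np.ones(len(p))]@d['R']; return -d['R'].T@d['t'], v/np.linalg.norm(v,axis=1,keepdims=True)
def onplane(d,uv,z):
    c,v=ray(d,uv); return c+v*((z-c[2])/v[:,2])[:,None]
def proj(d,X):
    return cv2.projectPoints(np.array(X,float).reshape(-1,3),cv2.Rodrigues(d['R'])[0],d['t'],d['K'],d['D'])[0].reshape(-1,2)
def tri(obs):
    A=np.zeros((3,3));b=np.zeros(3)
    for d,uv in obs:
        c,v=ray(d,[uv]);P=np.eye(3)-np.outer(v[0],v[0]);A+=P;b+=P@c
    return np.linalg.solve(A,b)
E
python3 - <<'E'
from h import *
a=cam('scene');b=cam('side');w=cam('wrist')
for n,d in (('scene',a),('side',b),('wrist',w)):
    np.save(f'pics/{n}0.npy',d,allow_pickle=True); print(n,-d['R'].T@d['t'],d['fx'],d['R'][2])
    cv2.imwrite(f'pics/{n}0.png',cv2.resize(d['img'][:,:,::-1],(800,600),interpolation=cv2.INTER_CUBIC))
print(read_tool_rot(),read_t())
E
```

```text
pics
scene [1193.32061398  262.25087549  787.03213195] 404.7212753981937 [-0.64147112 -0.31502622 -0.69948072]
side [378.02936855 530.68289599 702.60961649] 367.97858035369126 [ 0.19646301 -0.67883484 -0.70752071]
wrist [525.40547366  79.97363704 373.58651309] 321.60078344215435 [-0.00142832 -0.3116324  -0.95020167]
[-3.14057698e+00 -1.69292307e-04  1.57078887e+00] 0.15
```

View pics/scene0.png

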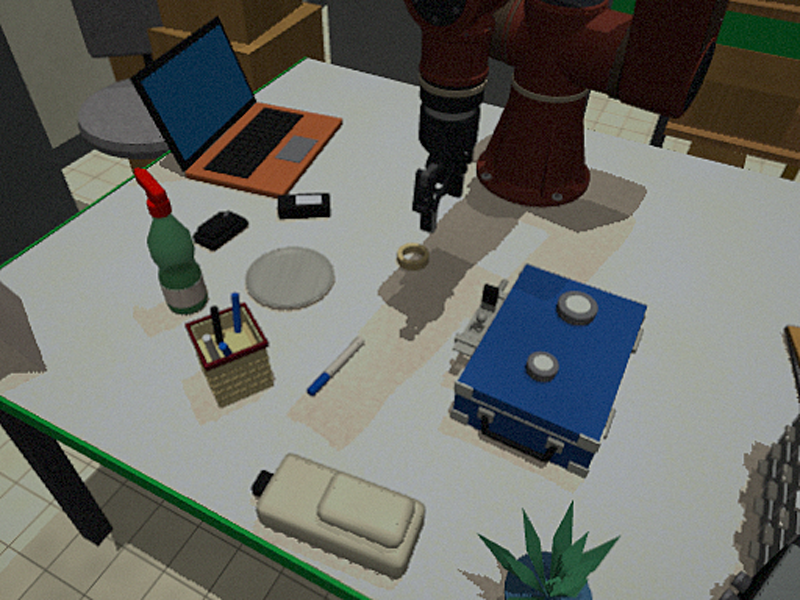

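View pics/side0.png

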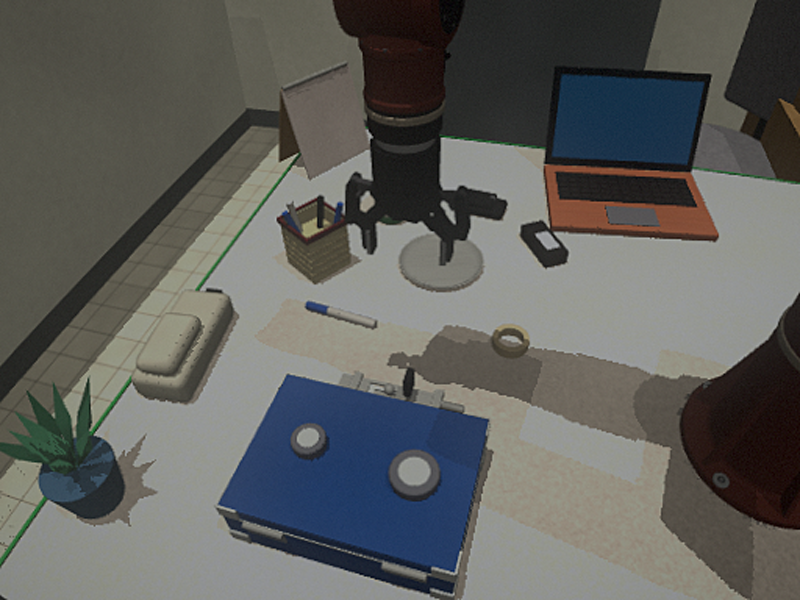

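View pics/wrist0.png

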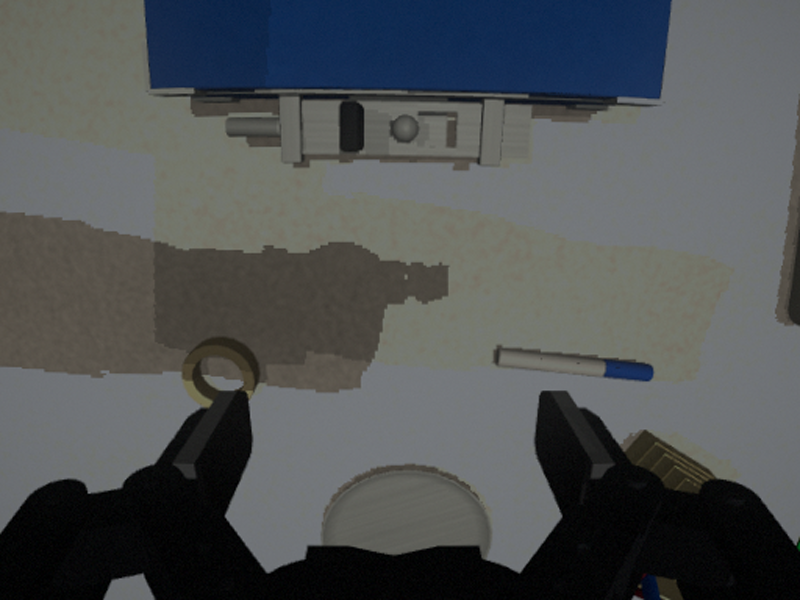

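The scene view shows the wide box at (577,306) and the small box at (542,365) on the blue lid, with the dish at (290,278) (800x600 pixels). In the side view they are at (414,474), (308,439) and (441,262). The wrist view shows the tab at (351,127) and the ball at (404,127), so the case front faces −y and case +y points to about world −x.

```bash
cat > m.py <<'E'
from h import *
from scipy.optimize import least_squares
def blob(m,uv):
    n,l,s,c=cv2.connectedComponentsWithStats(m.astype(np.uint8)); d=np.hypot(*(c[1:]-uv).T)+ (s[1:,4]<25)*1e4
    k=1+d.argmin(); cn=cv2.findContours((l==k).astype(np.uint8),cv2.RETR_EXTERNAL,cv2.CHAIN_APPROX_NONE)[0][0].reshape(-1,2)
    return c[k],cn,s[k]
def circ(P):
    f=least_squares(lambda p:np.hypot(*(P[:,:2]-p[:2]).T)-p[2],[*P[:,:2].mean(0),30],loss='soft_l1'); return f.x
E
cat > t.py <<'E'
from m import *
L=lambda n:np.load(f'pics/{n}0.npy',allow_pickle=True).item()
a,b,w=L('scene'),L('side'),L('wrist')
g=lambda d:d['img'].astype(int)
for nm,ua,ub in (('wide',(369,196),(265,303)),('small',(347,234),(197,281))):
    o=[];cs=[]
    for d,u in ((a,ua),(b,ub)):
        I=g(d).min(2); win=np.zeros_like(I,bool); win[u[1]-16:u[1]+17,u[0]-18:u[0]+19]=1
        th=(np.percentile(I[win],97)+np.median(I[u[1]-16:u[1]+17,u[0]-18:u[0]+19]))/2
        th=max(th,0.75*np.percentile(I[win],97))
        c,cn,s=blob((I>th)&win,u); o.append((d,c)); cs.append(cn); print(nm,th,c,s)
    X=tri(o); print(' tri',X, [circ(onplane(d,cn,X[2])) for (d,_),cn in zip(o,cs)])
# lid corners by blue mask
for n,d in (('scene',a),('side',b),('wrist',w)):
    I=g(d); m=(I[:,:,2]>I[:,:,0]*1.8+5)&(I[:,:,2]>I[:,:,1]*1.5)
    nn,l,s,c=cv2.connectedComponentsWithStats(m.astype(np.uint8)); k=1+s[1:,4].argmax() if n!='side' else 1+np.hypot(*(c[1:]-(225,300)).T+0).argmin()
    print(n,s[k],c[k])
# tab
for d,u in ((a,(490/1.5625,293/1.5625)),(b,(409/1.5625,381/1.5625)),(w,(351/1.5625,127/1.5625))):
    I=g(d).max(2); u=np.array(u); x,y=u.astype(int); win=np.zeros_like(I,bool); win[y-20:y+21,x-20:x+21]=1
    c,cn,s=blob((I<45)&win,u); print('tab',c,s,cn[cn[:,1].argmin()])
# dish in scene: low saturation vs table
I=cv2.cvtColor(a['img'],cv2.COLOR_RGB2HSV); print('dish hsv',I[178,186],I[200,230],I[164,186])
J=cv2.cvtColor(b['img'],cv2.COLOR_RGB2HSV);print(J[170,265],J[190,270],J[170,320])
print('tips',r.tcp_to_tips)
E
python3 t.py
```

```text
wide 122.25 [369.52142857 194.05      ] [362 189  16  11 140]
wide 115.0 [264.65 301.25] [255 292  21  19 300]
 tri [463.47607183 209.91988601 104.92930361] [array([462.71903205, 209.15104203,  17.42354424]), array([463.70777049, 210.46452519,  17.66708962])]
small 120.75 [347.2244898  231.71428571] [341 227  13  10  98]
small 111.0 [196.63970588 279.54411765] [190 274  14  12 136]
 tri [599.20820685 198.42614545 105.07276699] [array([598.66177569, 197.80617162,  12.67251926]), array([599.43082087, 198.89586817,  12.52808548])]
scene [ 293  170  121  113 7578] [354.87951966 227.48508841]
side [  140   240   172   127 12829] [230.80318029 302.53075064]
wrist [   93     0   337    63 19409] [263.19382761  28.65732392]
tab [313.42342342 188.71171171] [309 182  10  15 111] [311 182]
tab [261.15957447 244.43617021] [258 236   7  18  94] [261 236]
tab [224.81561822  80.65292842] [218  65  15  32 461] [219  65]
dish hsv [ 26  16 129] [ 85   9 170] [ 36  18 139]
[ 23  18 125] [ 45   7 152] [ 90   2 154]
tips 8.0
```

```bash
cat > t2.py <<'E'
from m import *
a=np.load('pics/scene0.npy',allow_pickle=True).item()
k=1/1.5625
print('bottle,basket,charger,tape,mouse',onplane(a,np.array([[187,303],[245,385],[304,207],[413,257],[222,232]])*k,5)[:,:2].round())
print('dish',onplane(a,[[186,178]],11))
R=[np.pi,0,np.pi/2]
r.move_pose([530,150,250],R)
for n in('wrist','scene','side'): np.save(f'pics/{n}1.npy',cam(n),allow_pickle=True)
d=np.load('pics/wrist1.npy',allow_pickle=True).item()
cv2.imwrite('pics/wrist1.png',cv2.resize(d['img'][:,:,::-1],(800,600),interpolation=cv2.INTER_CUBIC))
print(read_q(),read_t())
E
python3 t2.py
```

```text
bottle,basket,charger,tape,mouse [[ 674. -394.]
 [ 769. -200.]
 [ 350. -367.]
 [ 382. -104.]
 [ 492. -462.]]
dish [[ 543.15196517 -268.74461493   11.        ]]
[ 1.41361951e-01  3.20993605e-01  7.71886542e-03  1.25832439e+00
 -2.25318531e-04  1.71355187e+00] 0.975
```

View pics/wrist1.png

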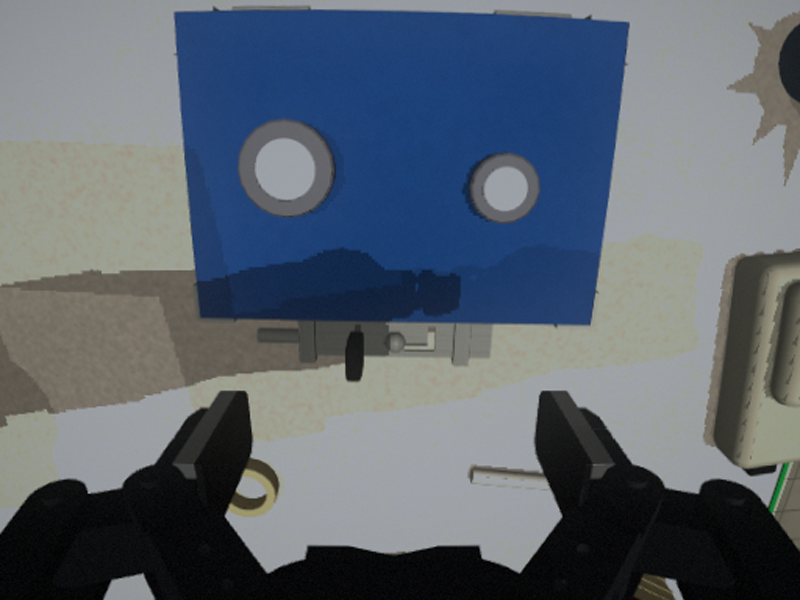

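The wrist view shows the whole lid: corners (175,12), (628,22), (590,325) and (200,318); wide box (285,168), small box (504,188); tab (355,356), ball (397,342).

```bash
cat > t3.py <<'E'
from m import *
L=lambda n:np.load(f'pics/{n}.npy',allow_pickle=True).item()
a,b,w,w0=L('scene1'),L('side1'),L('wrist1'),L('wrist0'); g=lambda d:d['img'].astype(int); k=1/1.5625
a0,b0=L('scene0'),L('side0')
for nm,u,ua,ub in (('wide',(285*k,168*k),(369.5,194.05),(264.65,301.25)),('small',(504*k,188*k),(347.2,231.7),(196.64,279.54))):
    I=g(w).min(2); win=np.zeros_like(I,bool);x,y=map(int,u);win[y-25:y+26,x-25:x+26]=1
    c,cn,s=blob((I>110)&win,u); print(nm,s,'tri3',tri([(w,c),(a0,ua),(b0,ub)]),'wrist circ z105',circ(onplane(w,cn,105)))
I=g(w); m=(I[:,:,2]>I[:,:,0]*1.8+5)&(I[:,:,2]>I[:,:,1]*1.4)
c,cn,s=blob(m,(257,110)); cn=cv2.approxPolyDP(cv2.convexHull(cn),6,True).reshape(-1,2); 
P=onplane(w,cn,88)[:,:2]; print('lid',cn.tolist(),P.round(1).tolist())
for d,u in ((w,(355*k,340*k)),(w0,(351*k,127*k))):
    I=g(d).max(2);x,y=map(int,u);win=np.zeros_like(I,bool);win[y-22:y+28,x-12:x+13]=1
    c,cn,s=blob((I<40)&win,u); print('tab',c,s)
    top=cn[cn[:,1]<=cn[:,1].min()+25]; print(cv2.minAreaRect(cn))
for n,d,z in(('scene',a,11),('side',b,11)):
    H=cv2.GaussianBlur(d['img'],(3,3),0).astype(int); u=proj(d,[[543,-269,11]])[0]
    sub=H[int(u[1])-35:int(u[1])+36,int(u[0])-40:int(u[0])+41].max(2)
    I=H.max(2);win=np.zeros_like(I,bool);x,y=map(int,u);win[y-32:y+33,x-42:x+43]=1
    t,_=cv2.threshold(sub.astype(np.uint8),0,255,cv2.THRESH_OTSU)
    c,cn,s=blob((I<t)&win,u); e=cv2.fitEllipse(cv2.convexHull(cn)); print(n,t,s,e,circ(onplane(d,cv2.convexHull(cn).reshape(-1,2),z)))
    cv2.imwrite(f'pics/d_{n}.png',cv2.resize(d['img'][y-60:y+60,x-80:x+80,::-1],(800,600)))
E
python3 t3.py
```

```text
wide [ 163   88   39   40 1244] tri3 [463.66863122 209.9688007  104.96084412] wrist circ z105 [463.88989681 209.84593418  18.54064738]
small [309 106  29  30 658] tri3 [599.48479025 198.38613498 105.27246746] wrist circ z105 [599.96810479 198.14321567  13.56542228]
lid [[112, 8], [400, 14], [377, 206], [129, 202]] [[397.2, 304.3], [672.8, 299.5], [670.8, 103.0], [394.2, 107.5]]
tab [226.46645367 226.86900958] [221 212  12  31 313]
((226.5, 227.0), (30.0, 11.0), 90.0)
tab [224.84313725  80.65141612] [218  65  15  32 459]
((225.0, 80.5), (31.0, 14.0), 90.0)
scene 138.0 [ 157  158   57   41 1841] ((185.08956909179688, 178.40087890625), (40.78226089477539, 57.57667922973633), 83.12952423095703) [ 541.34568066 -272.48436728   81.28117491]
side 97.0 [ 237  134   49   65 1956] ((257.6358642578125, 165.0011749267578), (47.26697540283203, 74.76119232177734), 150.98451232910156) [ 686.85851614 -235.57164148  158.32422802]
```

```bash
python3 - <<'E'
import cv2,numpy as np
a=cv2.imread('pics/d_scene.png');b=cv2.imread('pics/d_side.png')
cv2.imwrite('pics/dd.png',np.hstack([cv2.resize(a,(400,300)),cv2.resize(b,(400,300))]))
E
```

```text
(no output)
```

View pics/dd.png

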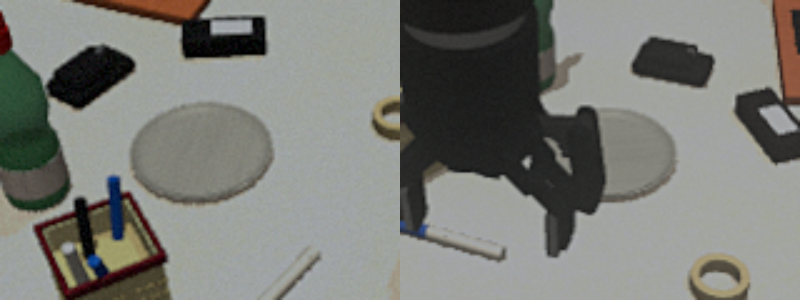

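The scene crop shows the dish unobstructed at (185,178) native, giving centre (541,−272). The gripper hides it in the side view, so I'll re-image it from the side during the first grasp.

```bash
cat >> h.py <<'E'
YAW=np.pi/2-0.016; DN=[np.pi,0,YAW]
def pick(xy,w,open_):
    eoat.grip(open_,30); r.move_pose([*xy,160],DN); r.line_to([*xy,118],100)
    hit=r.line_to([*xy,86],20,force_limit=3); z=read_eef_pos()[2]; print('hit',hit,z,'tips',r.tcp_to_tips)
    r.line_to([*xy,z+2.5],30); z=read_eef_pos()[2]
    eoat.grip(w-6,30); print('open',read_opening(),'ff',read_finger_force()); return z
E
python3 - <<'E'
from m import *
L=lambda n:np.load(f'pics/{n}.npy',allow_pickle=True).item()
k=1/1.5625
w0,w=L('wrist0'),L('wrist1')
print('tab top front?',onplane(w0,[[225,66]],118),onplane(w,[[226.5,241]],118), 'ball',tri([(w0,(404*k,127*k)),(w,(397*k,342*k))]))
z=pick([463.7,209.9],60,74)
b=cam('side'); np.save('pics/side2.npy',b,allow_pickle=True)
r.line_to([463.7,209.9,z+60],60); print('z',z,read_opening(),read_finger_force(),read_ft_force(),read_t())
u=proj(b,[[541,-272,11]])[0];x,y=map(int,u);I=cv2.GaussianBlur(b['img'],(3,3),0).max(2)
sub=I[y-25:y+26,x-35:x+36];t,_=cv2.threshold(sub,0,255,cv2.THRESH_OTSU)
win=np.zeros(I.shape,bool);win[y-25:y+26,x-35:x+36]=1
c,cn,s=blob((I<t)&win,u);h=cv2.convexHull(cn);print(u,t,s,c,circ(onplane(b,h.reshape(-1,2),11)))
a=L('scene1');print('tri centre',tri([(a,(185.1,178.4)),(b,cv2.fitEllipse(h)[0])]))
cv2.imwrite('pics/side2.png',cv2.resize(b['img'][80:340,130:430,::-1],(690,598)))
E
```

```text
tab top front? [[505.22967179  94.42893598 118.        ]] [[504.42597349  75.46135593 118.        ]] ball [532.3805913   83.72974414  78.76368295]
hit False 86.10507104463055 tips 8.0
open 54.07476933470211 ff 0.0
z 88.85385594620054 54.256948846396625 0.0 [-0.22086178 -0.29961753 -0.23193528] 5.925
[280.16953213 165.47093536] 118.0 [ 245  140   65   51 3273] [276.60281088 164.75282615] [ 570.14335218 -280.40317212  137.00995718]
tri centre [ 553.98486624 -264.99465325   25.57484911]
```

View pics/side2.png

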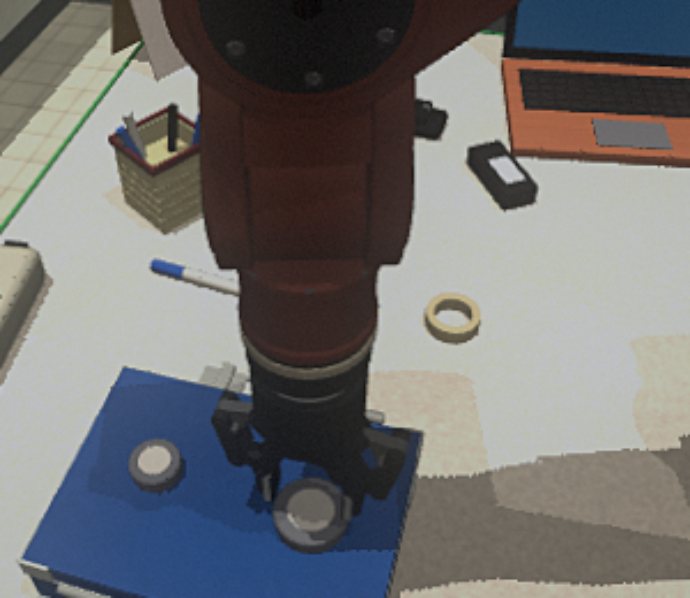

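The side crop shows the fingers straddling the wide box, but they closed to 54 mm with no force, so the box was not gripped. I'll re-measure it before retrying.

```bash
python3 - <<'E'
from m import *
b=np.load('pics/side2.npy',allow_pickle=True).item()
print(proj(b,[[463.7-27,209.9,90],[463.7+27,209.9,90],[463.7,209.9,105]]))
I=b['img'].astype(int).min(2);x,y=130+313*300/690,80+508*260/598
win=np.zeros_like(I,bool);win[int(y)-14:int(y)+15,int(x)-14:int(x)+15]=1
c,cn,s=blob((I>105)&win,(x,y));print(c,s,onplane(b,[c],105))
r.move_pose([463.7,140,220],DN)
w=cam('wrist');a=cam('scene');b=cam('side');o=[]
for d in(w,b):
    u=proj(d,[[463.7,209.9,105]])[0];I=d['img'].astype(int).min(2);x,y=map(int,u);q=30 if d is w else 18
    win=np.zeros_like(I,bool);win[y-q:y+q+1,x-q:x+q+1]=1
    c,cn,s=blob((I>108)&win,u);o.append((d,c));print(u,c,s,onplane(d,[c],105),circ(onplane(d,cn,105)))
print(tri(o),read_eef_pos(),read_tool_rot(),read_opening())
cv2.imwrite('pics/w3.png',cv2.resize(np.hstack([w['img'],b['img']])[:,:,::-1],(800,300),interpolation=cv2.INTER_AREA))
E
```

```text
[[279.20726728 308.25835855]
 [250.58294883 301.62754407]
 [264.74063035 300.84196963]]
[261.37333333 308.48      ] [254 303  18  12  75] [[465.74280046 225.99027252 105.        ]]
[248.85375204  97.29601345] [251.32345156  94.14240339] [ 227   67   52   53 1889] [[465.8639643  212.49290981 105.        ]] [466.3871851  212.59593903  21.00730197]
[264.74063035 300.84196963] [264.65846154 301.16923077] [254 292  22  19 325] [[463.68082359 210.57146759 105.        ]] [463.7808319  210.20911951  18.45074729]
[464.60228887 212.19656032 107.36509373] [463.00147222 140.40359546 218.95833703] [-3.13968220e+00  1.32651404e-04  1.55541041e+00] 54.0177308598763
```

View pics/w3.png

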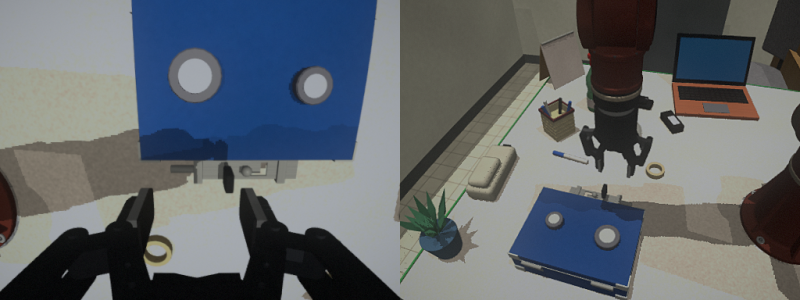

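The box is still at (463.7, 210), so the fingers closed above it. Both views put the fingertips about 30 mm higher than the stated TCP offset. I'll find the real tip height with a force-guarded descent onto the bare lid, then grasp.

```bash
python3 - <<'E'
from h import *
xy=[530,215]
eoat.grip(74,30); r.move_pose([*xy,125],DN)
hit=r.line_to([*xy,40],30,force_limit=3); z=read_eef_pos()[2]; print('lid hit',hit,z,read_ft_force())
b=cam('side');cv2.imwrite('pics/s4.png',cv2.resize(b['img'][200:380,130:370,::-1],(640,480),interpolation=cv2.INTER_CUBIC))
r.line_to([*xy,125],100); print(read_t(),read_opening())
E
```

```text
lid hit True 70.24313384282948 [-1.36122489 -0.52436231  5.11101582]
9.9833 74.01265164916919
```

View pics/s4.png

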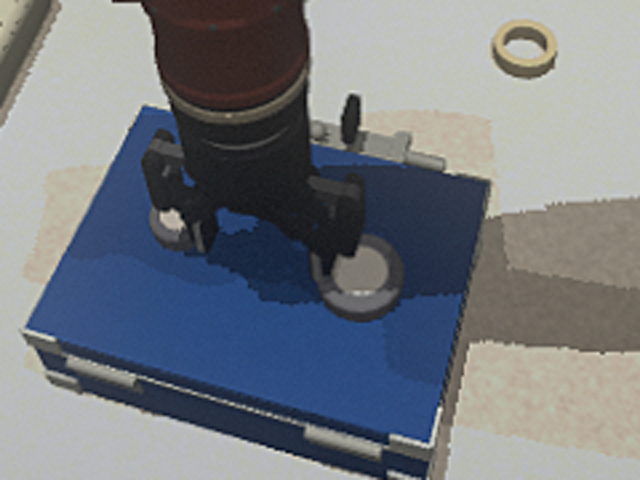

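The crop shows the finger backs resting on the box tops at TCP z = 70. The box tops are at 106, so the tips really stand about 36 mm behind the reported TCP at 74 mm opening, matching the wrist-image estimate. Grasping now uses that offset.

```bash
cat >> h.py <<'E'
def pick(xy,w,open_,zlow=48):
    eoat.grip(open_,30); r.move_pose([*xy,125],DN); r.line_to([*xy,82],100)
    hit=r.line_to([*xy,zlow],20,force_limit=3); z=read_eef_pos()[2]; print('hit',hit,z)
    if z>62: r.line_to([*xy,110],60); raise SystemExit('hit too high')
    r.line_to([*xy,z+3],30); z=read_eef_pos()[2]
    eoat.grip(w-8,30); print('open',read_opening(),'ff',read_finger_force(),read_ft_force()); return z
E
python3 - <<'E'
from h import *
z=pick([463.8,210.2],60,76)
if read_opening()>57:
    r.line_to([463.8,210.2,z+70],60); print('z',z,read_opening(),read_finger_force(),read_ft_force(),read_t())
    b=cam('side');np.save('pics/side5.npy',b,allow_pickle=True)
    cv2.imwrite('pics/s5.png',b['img'][100:360,130:430,::-1])
E
```

```text
hit True 51.623332450988485
open 58.84639245037316 ff 39.96783297043294 [-1.06523775 -0.98876066 18.6613473 ]
z 54.76761126529516 59.098766517948185 32.36517548561096 [ 0.23929762 -0.01742088 -1.09374025] 14.3917
```

```bash
python3 - <<'E'
from m import *
r.line_to([463.8,150,250],200); r.move_pose([541,-310,250],DN)
w=cam('wrist');np.save('pics/wrist6.npy',w,allow_pickle=True);b=cam('side')
a=np.load('pics/scene1.npy',allow_pickle=True).item()
u=proj(w,[[541,-272,11]])[0];x,y=map(int,u);I=cv2.GaussianBlur(w['img'],(3,3),0).max(2)
y0,y1,x0,x1=max(y-80,0),y+80,x-85,x+85
t,_=cv2.threshold(I[y0:y1,x0:x1],0,255,cv2.THRESH_OTSU)
win=np.zeros(I.shape,bool);win[y0:y1,x0:x1]=1
c,cn,s=blob((I<t)&win,u);h=cv2.convexHull(cn);e=cv2.fitEllipse(h)
print(u,t,s,e,circ(onplane(w,h.reshape(-1,2),11)));print('tri',tri([(a,(185.1,178.4)),(w,e[0])]))
print(read_opening(),read_finger_force(),read_t())
cv2.imwrite('pics/w6.png',cv2.resize(np.hstack([w['img'],b['img']])[:,:,::-1],(800,300),interpolation=cv2.INTER_AREA))
E
```

```text
[250.19779486 121.36320654] 136.0 [  165    58   145   143 12734] ((232.0679168701172, 135.39447021484375), (130.32928466796875, 171.97633361816406), 45.259613037109375) [ 534.74262665 -278.00728818   81.48814468]
tri [ 515.5017604  -294.69242516  -25.09810126]
58.93696765690048 32.37568438053131 17.0917
```

View pics/w6.png

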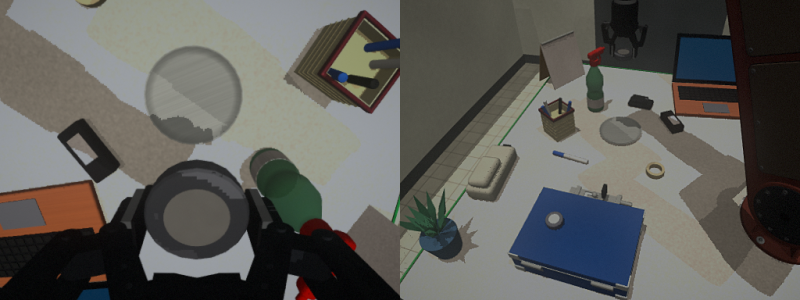

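The combined picture shows the wide box held level and the dish unobstructed at about (194,95) in the left half, or native (248,122). That agrees with the (541,−272) prediction of (250,121). A shadow spoiled the mask, so I'll fit the rim edges instead and then place the box.

```bash
cat > dish.py <<'E'
from m import *
w=np.load('pics/wrist6.npy',allow_pickle=True).item();a=np.load('pics/scene1.npy',allow_pickle=True).item();b=cam('side')
def rim(d,z=11,c0=(541,-272),lo=75,hi=86):
    v,u=np.nonzero(cv2.Canny(cv2.GaussianBlur(d['img'],(3,3),0),25,60)); P=onplane(d,np.c_[u,v],z)[:,:2]
    c=np.array(c0,float)
    for k in range(6):
        rr=np.hypot(*(P-c).T); Q=P[(rr>lo)&(rr<hi)]
        f=least_squares(lambda p:np.hypot(*(Q-p[:2]).T)-p[2],[*c,80],loss='cauchy',f_scale=1.).x; c=f[:2]
    return f,len(Q),c,d
for d in(w,a,b):
    f,n,c,_=rim(d); print(f,n)
    print('  at z=4..',rim(d,0,lo=70)[0])
E
python3 dish.py
```

```text
[ 536.82353421 -275.77060552   78.73970343] 500
  at z=4.. [ 536.64264668 -276.99718894   80.8211997 ]
[ 540.28431083 -272.51512552   81.92429463] 176
  at z=4.. [ 531.26757769 -279.96117219   82.46710266]
[ 536.75712394 -275.24342679   77.8366549 ] 152
  at z=4.. [ 535.04379908 -273.65082224   78.47566848]
```

```bash
cat >> h.py <<'E'
def place(xy,z,open_):
    r.line_to([*xy,z+60],150); r.line_to([*xy,z+12],80); r.dwell(.2)
    hit=r.line_to([*xy,z-8],15,force_limit=2.5); zz=read_eef_pos()[2]; print('place hit',hit,zz,'expected',z,read_ft_force())
    eoat.grip(open_); print('open',read_opening(),read_finger_force()); r.line_to([*xy,z+40],60); r.line_to([*xy,z+130],200)
E
python3 - <<'E'
from h import *
C=[537,-275.4]
r.line_to([*C,150],200); place(C,-28.7,72)
print(read_eef_pos(),read_t())
z=pick([599.6,198.3],44,60,zlow=46)
print(z,read_opening(),read_t())
E
```

```text
place hit True -27.490255616432826 expected -28.7 [-0.34929967  0.79474042  7.10972836]
open 71.88443516316569 0.0
[ 536.48994897 -275.06568892  100.2589985 ] 22.2
hit True 56.16758541361276
open 42.93179050066919 ff 32.02691022550425 [ 1.55915081 -0.67872187  3.02649951]
59.25932571650294 42.93179050066919 26.575
```

```bash
python3 - <<'E'
from m import *
import dish
r.line_to([599.6,198.3,130],80); r.line_to([560,150,250],200); r.move_pose([537,-315,250],DN)
print(read_opening(),read_finger_force())
w=cam('wrist');np.save('pics/wrist7.npy',w,allow_pickle=True)
b=cam('side');a=cam('scene');o=[]
for d,q in((w,28),(b,14),(a,14)):
    u=proj(d,[[537,-275.4,22]])[0];x,y=map(int,u);I=d['img'].astype(int).min(2)
    win=np.zeros_like(I,bool);win[y-q:y+q+1,x-q:x+q+1]=1
    t=(np.percentile(I[win],97)+np.percentile(I[win],10))/2
    c,cn,s=blob((I>t)&win,u);o.append((d,c));print(u,c,s,t,circ(onplane(d,cn,22)))
print(tri(o)); print(dish.rim(w,8,(537,-275.4))[:2]); print(read_t())
cv2.imwrite('pics/w7.png',cv2.resize(np.hstack([w['img'][:,60:440],a['img'][100:300,80:280].repeat(2,0).repeat(2,1)[:384]])[:,:,::-1],(780,384)))
E
```

```text
[ 536.82353421 -275.77060552   78.73970343] 500
  at z=4.. [ 536.64264668 -276.99718894   80.8211997 ]
[ 540.28431083 -272.51512552   81.92429463] 176
  at z=4.. [ 531.26757769 -279.96117219   82.46710266]
[ 536.41032646 -275.39723552   77.75443015] 152
  at z=4.. [ 536.82973211 -279.38452841   82.50094714]
42.82830469804317 30.49354612827301
[250.07027792 120.91456663] [250.43809524 121.13197279] [236 106  30  31 735] 120.5 [ 537.43149897 -275.86719195   18.03829372]
[281.86750879 162.02311262] [282.         162.23809524] [276 159  13   8  84] 100.5 [ 536.44530905 -274.51594785   16.96091271]
[184.84689351 173.00415107] [184.55140187 172.87850467] [178 168  14  10 107] 100.0 [ 536.73319775 -276.51807155   18.08986251]
[ 536.99179163 -275.95221049   21.47566453]
(array([ 536.80571921, -276.09979129,   79.35066495]), 493)
30.3333
```

The wide box measures within about 1 mm of the dish centre. Next I place the small box on it.

```bash
python3 - <<'E'
from m import *
C=[537,-275.7]
r.line_to([*C,150],200); place(C,-6.7,58)
r.line_to([530,-200,250],200); r.move_pose([530,10,250],DN)
a=cam('scene');b=cam('side');o=[]
for d,q in((b,14),(a,14)):
    u=proj(d,[[*C,40]])[0];x,y=map(int,u);I=d['img'].astype(int).min(2)
    win=np.zeros_like(I,bool);win[y-q:y+q+1,x-q:x+q+1]=1
    t=(np.percentile(I[win],98)+np.percentile(I[win],10))/2
    c,cn,s=blob((I>t)&win,u);o.append((d,c));print(u,c,s,circ(onplane(d,cn,40)))
print(tri(o),read_t())
w=cam('wrist');np.save('pics/wrist8.npy',w,allow_pickle=True)
A=a['img'][110:230,110:270]
cv2.imwrite('pics/w8.png',np.hstack([cv2.resize(A,(400,300),interpolation=cv2.INTER_CUBIC),cv2.resize(w['img'],(400,300))])[:,:,::-1])
# tab from wrist images
for d in (w,np.load('pics/wrist0.npy',allow_pickle=True).item(),np.load('pics/wrist1.npy',allow_pickle=True).item()):
    u=proj(d,[[504,84,101]])[0];I=d['img'].astype(int).max(2);x,y=map(int,u);win=np.zeros_like(I,bool);win[y-24:y+25,x-14:x+15]=1
    c,cn,s=blob((I<40)&win,u);print('tab',u,c,s[:4],'x at z118',onplane(d,[[c[0],c[1]]],110))
E
```

```text
place hit True -6.524865992581452 expected -6.7 [-0.48086051  0.22877457  7.75631857]
open 58.08143863912776 0.0
[282.05205875 157.08164264] [281.80769231 157.5       ] [277 155  10   6  52] [ 537.46754379 -273.73817685   12.7471798 ]
[184.08564811 168.14369467] [183.95454545 168.13636364] [179 165  11   8  66] [ 536.94151634 -275.99283373   13.74455483]
[ 537.32640386 -275.56755346   39.40943037] 37.15
tab [221.88437064  90.95859172] [221.33762058  91.26688103] [215  79  13  26] x at z118 [[504.28347847  83.85871191 110.        ]]
tab [225.42548238  80.67846449] [224.84313725  80.65141612] [218  65  15  32] x at z118 [[504.25018803  83.88996747 110.        ]]
tab [227.05807711 226.70868473] [226.46645367 226.86900958] [221 212  12  31] x at z118 [[504.1178842   87.94850196 110.        ]]
```

View pics/w8.png

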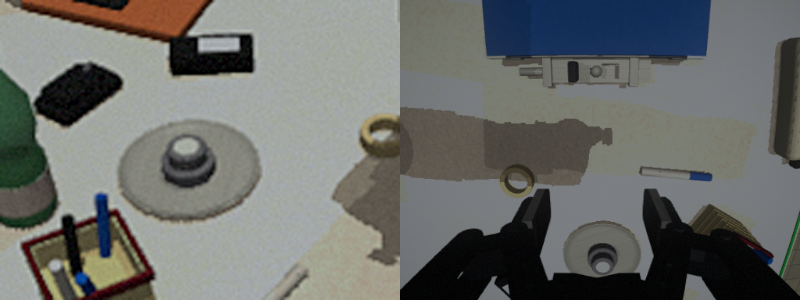

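The left half shows the small box centred on the wide box in the dish; the right half shows the tab still at home. The tab measures (504.2, 84.0). Next I pinch and pull it.

```bash
cat > tab.py <<'E'
from h import *
T=np.array([504.2,83.9]); Y=np.array([-1,.016])
eoat.grip(36,60); r.move_pose([*T,130],DN)
print('down hit',r.line_to([*T,67],50,force_limit=5),read_eef_pos())
eoat.grip(4,60); print('grip',read_opening(),read_finger_force(),read_ft_force())
if 8<read_opening()<13:
    p=read_eef_pos(); print(p)
    for s in(9,17):
        q=p[:2]+Y*s; print('pull',s,r.line_to([*q,p[2]],30,force_limit=30),read_eef_pos()-p,read_ft_force(),read_opening(),read_finger_force())
        r.dwell(.1)
print(read_t())
E
python3 tab.py
```

```text
down hit False [504.45818648  83.8919376   67.27935286]
grip 8.646722132953064 59.87773418426514 [-5.46415764 -0.62651811  8.75401488]
[503.24362631  83.92871544  67.36431722]
pull 9 False [-7.54218461  0.15118722  0.22529439] [ 6.32354137  0.37348165 -5.46359892] 8.78990608395934 58.37920367717743
pull 17 False [-14.82403765   0.30762571   0.43913363] [ 8.00353043  1.1948578  -6.15754117] 8.975576127323896 58.36483418941498
41.025
```

The catch is drawn about 14 mm, judging by the 8 N spring force. I'll pull a little more, then lift about the hinge.

```bash
cat > lift.py <<'E'
from h import *
from scipy.spatial.transform import Rotation as Ro
Y=np.array([-1,.016]); p=read_eef_pos()
t=np.array([503.24-20.0,83.93+.33,67.4])
print('pull',r.line_to(t,30,force_limit=25),read_eef_pos(),read_ft_force(),read_finger_force())
H=np.array([535.3,303.6,62]); ax=np.array([*Y,0])/np.linalg.norm(Y); R0=Ro.from_euler('xyz',DN)
for th in (.04,.1,.18,.26,.34,.42,.47):
    Q=Ro.from_rotvec(ax*th); pos=H+Q.apply(t-H)
    try: hit=r.line_to(pos,60,frame=(Q*R0).as_euler('xyz').tolist(),force_limit=25)
    except r.Unreachable: print('unreachable',th); break
    print(th,hit,(read_eef_pos()-pos).round(1),np.round(read_ft_force(),1),round(read_opening(),2),round(read_finger_force(),1))
    if hit: break
print(read_t())
E
python3 lift.py
```

```text
pull False [485.68972081  84.29288855  67.9064011 ] [ 8.32054199  0.98814819 -5.23917627] 58.41082692146301
0.04 False [2.9 0.1 0.8] [ 8.6 -0.6 -6.6] 9.08 58.7
0.1 False [2.8 0.1 0.8] [ 8.6 -1.6 -5.5] 8.82 58.7
0.18 False [2.6 0.2 0.6] [ 8.9 -0.6 -4.9] 9.11 58.7
0.26 False [2.5 0.2 0.5] [ 9.4 -1.9 -5.1] 8.69 58.8
0.34 False [2.3 0.2 0.5] [ 9.1 -1.6 -4.5] 8.85 58.8
0.42 False [2.2 0.2 0.4] [ 9.3 -2.8 -5.2] 8.86 58.8
0.47 False [2.1 0.2 0.3] [ 9.5 -3.1 -4.1] 9.04 58.9
44.0417
```

```bash
python3 - <<'E'
from m import *
C=np.array([533.7,203.6]);X=np.array([.016,1]);Y=np.array([-1,.016])
def lidpt(x,y,z,th):
    dx,dz=x-100,z-62; x2=100+dx*np.cos(th)+dz*np.sin(th); z2=62-dx*np.sin(th)+dz*np.cos(th); return [*(C+X*x2+Y*y),z2]
for n in('side','scene'):
    d=cam(n);I=d['img'].astype(int);m=(I[:,:,2]>I[:,:,0]*1.6+5)&(I[:,:,2]>I[:,:,1]*1.3)
    # along lid top centreline toward the front and beyond, for some angles
    for th in(0,.35,.47):
        print(n,th,[''.join('01'[int(m[int(v),int(u)])] for u,v in proj(d,[lidpt(x,y,88,th) for x in range(-130,100,10)])) for y in(-120,-70)])
    q=14;u=proj(d,[[537,-275.7,40]])[0];x,y=map(int,u);I=I.min(2);win=np.zeros_like(I,bool);win[y-q:y+q+1,x-q:x+q+1]=1
    t=(np.percentile(I[win],98)+np.percentile(I[win],10))/2;print('stack',circ(onplane(d,blob((I>t)&win,u)[1],40)))
print(read_eef_pos(),read_ft_force(),read_finger_force(),np.abs(read_dq()).max(),read_t())
E
```

```text
side 0 ['01111111111111111111111', '01111111111111111111111']
side 0.35 ['00011111111111111111111', '00011111111111111111111']
side 0.47 ['00001111111111111111111', '00001111111111111111111']
stack [ 525.84154317 -303.17545924   43.52879519]
scene 0 ['00001000000000111111111', '00000011111111111111111']
scene 0.35 ['00000111111111111111111', '00001111111111111111111']
scene 0.47 ['00001111111111111111111', '00011111111111111111111']
stack [ 522.81180104 -283.35637461   45.25818121]
[485.70565109 110.70781235 166.71724842] [ 9.09564951 -1.4686109  -4.33800129] 58.85989487171173 0.002901286189685231 44.1417
```

The lid is up about 0.45 rad and the catch is still drawn. The stack mask caught bright desk, so I'll recheck it with a tighter window and then hand in.

```bash
python3 - <<'E'
from m import *
o=[]
for n in('side','scene'):
    d=cam(n);u=proj(d,[[537,-275.7,40]])[0];x,y=map(int,u);q=7;I=d['img'].astype(int).min(2);win=np.zeros_like(I,bool);win[y-q:y+q+1,x-q-1:x+q+2]=1
    print(n,u.round(1),I[y-7:y+8:2,x-8:x+9:2].tolist())
    t=(np.percentile(I[win],90)+np.percentile(I[win],10))/2;c,cn,s=blob((I>t)&win,u);o.append((d,c));print(c,s,t)
print(tri(o))
E
```

```text
side [282.1 157.1] [[45, 101, 156, 153, 156, 159, 159, 157, 158], [43, 66, 171, 169, 171, 170, 167, 166, 163], [45, 30, 142, 119, 125, 112, 133, 152, 160], [44, 38, 155, 202, 200, 199, 153, 113, 162], [45, 38, 150, 198, 197, 199, 182, 116, 144], [44, 43, 61, 172, 189, 163, 119, 103, 111], [45, 46, 38, 113, 116, 103, 88, 61, 99], [44, 47, 41, 60, 63, 65, 68, 61, 123]]
[283.55       154.90714286] [277 150  14  13 140] 117.69999999999999
scene [184.1 168.1] [[129, 137, 136, 139, 132, 138, 130, 134, 131], [132, 130, 131, 127, 119, 120, 122, 128, 126], [130, 127, 84, 115, 145, 139, 89, 103, 127], [126, 82, 156, 169, 167, 163, 162, 87, 102], [117, 84, 176, 165, 165, 165, 158, 89, 69], [75, 98, 105, 145, 149, 130, 98, 86, 60], [89, 41, 83, 89, 88, 78, 57, 28, 34], [88, 29, 34, 38, 34, 45, 36, 27, 90]]
[183.65277778 165.52777778] [176 161  17  12 144] 103.7
[ 533.58041388 -278.82841243   45.86835498]
```

The bright disc is in the same place as before, so the stack has not moved. Handing in.

```bash
python3 -c "
from bench import *
print(read_finger_force(),read_t());print(ticket.finish_job())"
```

```text
58.8520610332489 44.2417
the job is handed in; nothing more can be done
None
```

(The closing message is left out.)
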